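# Refit the baffle filter in the bench dust extractor

## Task

The cleaned baffle filter lies beside the open bench dust extractor; put it back. Holding it tilted by its blue grip rib, hook its steel tongue under the steel lip at the far side of the filter tray and slide it back to the stop, then swing the rib end down and press gently, without forcing anything, until the orange spring catch snaps over its flange. Leave it flat and latched, and the other things on the counter alone.

Things in the scene. Friction and masses are not known exactly. Their poses are not given: they have to be found in the camera images.
- extractor: Fixed bench dust extractor: grey box 232 (x) x 172 (y) x 60 mm, its top open over a dark steel filter tray; two black clamp knobs on the side rims reach z = 68 mm, a 20 mm hose spigot stands out behind. Origin: centre of its underside on the counter; x to the lip side (away from the robot, yaw up to 0.3 rad), z up.
- bay_seat (a point): Home of the filter's origin, axes as the extractor's, if the tray is clamped rearmost (extractor frame 15, 0, 46 mm). But the tray (ledges, walls, lip, catch, all in one) is clamped in slots, anywhere 0 to 28 mm further to -x, not measured: look or feel. Frame S = these axes moved along with the tray. The fitted filter has its origin within 3 mm of S and its axes parallel to S.
- catch (a joint): Slide of the orange spring catch on the tray's front (m): 0 = out, to 0.008 = pushed back to -x; spring 2.5 N plus 0.7 N per mm. Nose in S: 40 mm wide, tip x = -57.5, flat underside z = 7.5, bevel above it 30 degrees from upright, to z = 19 mm. Swinging the rib end down drives it back 3.5 to 6 mm, taking 5 to 18 N at the rib; it snaps out over the flange 1.5 mm before the filter meets the ledge.
- filter: Loose baffle filter, 0.15 to 0.3 kg: black frame 112 (x) x 124 (y) x 18 mm with aluminium baffles, at the start flat on the counter, yaw up to 0.4 rad. Origin: centre of the frame's underside, z up; tongue on its +x side, flange on -x, blue grip rib on top. In S the tray's inside runs from x = -63.5 to the back wall at 71, so the filter has 2.5 mm play in length; sides y = +-64.5, sloped on top.
- tongue_tip (a point): Middle of the round tip of the filter's tongue (filter frame 70, 0, 2.5 mm; same axes), 100 mm wide, 5 mm thick, 14 mm out, level with the underside. It goes under the lip: 4 mm steel, in S from x = 63 to the back wall, underside z = 9 mm, over a ledge with top z = 0, from x = 25 mm. The filter cannot go in flat: tilted 10 to 18 degrees, tongue low, it slides on the ledge to the back wall.
- grip_rib (a point): Centre of the upright blue grip rib (filter frame -26, 0, 36 mm; same axes), 12 mm thick (x), 48 mm long (y), from z = 18 (the frame's top) to 46 mm. Close the fingers along x, across the 12 mm.
- flange_edge (a point): Top of the outer edge of the filter's flange (filter frame -62, 0, 6 mm; same axes), 6 mm high, 124 mm wide, standing out 6 mm level with the underside. It swings in past the front wall (z = 14.5 mm in S) only while the tongue is kept at the back wall. Filter and extractor bear 30 N between them, all contacts added up; more damages them.
- wax_pot: Bystander: round grey pot, 66 x 30 mm, origin under its centre.
- tape_roll: Bystander: roll of cream masking tape, 98 x 25 mm, origin under its centre.
- black_tape: Bystander: roll of black tape, 62 x 19 mm, origin under its centre.

How it is judged (in metres and radians):
On the way:
1. the tongue is down in the far part of the tray while the rib end is still raised (x of tongue_tip in the frame of bay_seat above 0.034 m and z of tongue_tip in the frame of bay_seat between -0.002 and 0.008 m and z of flange_edge in the frame of bay_seat above 0.02 m), for 0.1 s.
At the end, for the whole second after the job is handed in: The filter lies at rest in the tray (along x 32 mm before to 4 mm behind its rearmost home), flat within 2 degrees and within 2 mm of its seated height, its flange below the nose of the catch, and the catch sprung out again over it (less than 2.5 mm back) (x of filter in the frame of bay_seat between -0.032 and 0.004 m and z of filter in the frame of bay_seat between -0.002 and 0.002 m and angle between the z axis of filter and the z axis of extractor, either way round below 0.035 rad and z of flange_edge in the frame of bay_seat below 0.008 m and value of joint catch below 0.0025 m and linear speed of filter below 0.02 m/s); the robot touches nothing.
It fails at once if the filter is forced against the extractor with more than 30 N (contact force between filter and extractor above 30 N).
It fails at once if the gripper is pressed against the extractor with more than 25 N (contact force between any of the arm, the fingers and extractor above 25 N).
It fails at once if a bystander is pushed more than 20 mm (distance of any of wax_pot, tape_roll, black_tape from where it was at the start of the episode above 0.02 m).
It also fails if it takes over 72 s, if anything falls off the work surface, if the arm or the gripper's body presses on something with over 40 N, if the wrist force passes 120 N, or if a joint passes its speed limit or range.

## Robot

A 6-joint arm with a two-finger parallel gripper is mounted at the origin on a cart in front of the work surface, level with it; the furniture and walls round the work are solid. World frame = base frame: x ahead of the robot, y to its left, z up, the work surface at z = 0. Lengths are in mm, angles in rad, forces in N, time in s.
With the tool pointing down it reaches from about 300 to 775 mm from the base axis. Payload 14.6 kg.
Tool frame: the origin (TCP) lies at the very end of the fingers, on their centre line; the grasp point (between the pads) lies 19 mm behind it (manip.grip_point_offset is the distance from the TCP to the grasp point, in mm); z points along the fingers, y is the line along which they close (so a half turn about z gives the same grasp; the last joint's range is limited). The gripper opens to 94 mm and grips with 3 to 60 N. Pads are 16 mm wide; open, the fingers measure 119 mm over their backs; the gripper's body (75 mm by 177 mm) begins 78 mm behind the grasp point.
Start: joints at [-1.413, 0.3, 1.521, -0, 1.321, -0.067], TCP at [122.595, -536.153, 205.446] pointing down, gripper open.
Joint ranges: [-3.03, 3.03], [-0.79, 2.21], [0.23, 2.52], [-1.04, 4.18], [0, 3.07], [-2.55, 2.55]. Speed limits (rad/s): [2.22, 2.22, 2.57, 3.14, 3.14, 3.14].

## Interface

Orientations are given as [roll, pitch, yaw] about the fixed x, y, z axes, in that order (R = Rz(yaw) Ry(pitch) Rx(roll)).
In Python, from cell import telemetry, eyes, manip gives the robot as it stands.
- The arm moves only by the tool play_rows, never from a script. Its arguments are lists of equal length, an entry for each row: "translation": the shift along the world's x, y, z in m, a list of three; "yaw": the turn about the world's z in rad. A call has 1 to 12 rows; each row is the pose to reach, as a shift and turn from the pose commanded when the call began; what a row does not reach only later rows make up. A row lasts 1/8 s, in which the tool goes at most 62.5 mm and 10.7 degrees, less where a joint would pass 70% of its speed; a pose out of reach is approached as far as the arm can. A call with a gripper value outside its range is refused whole. "hand" is the opening, from 0 (shut) to 1 (fully open), set as the call begins (left out, the last holds). The fingers move at their own pace and stop on an object; "force" is the grip in N (left out, the last holds). Time passes only in rows, so rows that repeat a pose let the fingers close. It gives the time, the measured TCP pose, the force, the opening and the grip force at its end, in the units of the state.
- telemetry.read_state(): the state, without advancing time (a new reading comes with each control period).
- eyes.camera(name): name is "scene" or "top" or "wrist"; returns a dict with "pixels" (420x560x3 uint8, red, green, blue), "fx", "fy", "cx", "cy" (pixels), "cam_to_world" (4x4, takes a point from camera to world coordinates); the wrist camera has in their place "T_tool_cam" (4x4, takes a point from camera to tool coordinates, whose origin is the TCP and whose axes are the flange's). Camera axes: x right, y up, looking along -z (the intrinsics and any distortion apply to the point x, -y, -z); pixel columns grow to the right and rows downward; lengths in mm; the calibration is good to about 2 mm. A picture is of the moment at which its call begins: read the wrist's pose just before it. There is no depth.
- manip.sign_off(): hands the job in; it is judged then, once.
The state is a dict: "clock": time; "joints": joint angles; "qd": joint speeds; "effort": joint torques, N m; "eef_pos": TCP position; "eef_rot": TCP orientation; "wrist_force": force on the tool from outside, world axes, zero at the start; "moment": the same for the moment, N m; "finger_gap": finger opening in mm; "finger_force": force on a finger pad.
Only numpy, scipy, OpenCV 4.12 (cv2) and the standard library are available. Lean on these libraries where they do the work, as an engineer would, in place of code of your own. Each camera call takes 0.05 s, during which the arm holds its last target. There are 200 camera calls.

## Working session

There is one attempt and no reset: what is moved stays moved. The work goes in short steps, Python scripts to look and compute and a tool call to move; the robot and the scene stay as the last step left them, time stands still between calls to the robot, and variables do not carry over. Pictures are saved under pics/ and viewed, at most 10 in all, crops included, and the job is handed in when it is done.

Besides the shell and the picture viewer there is one more tool, called after ">>>" by a JSON object that holds its "name" and its "arguments". play_rows: Moves the arm, as the interface text tells. Its arguments: {"type":"object","properties":{"translation":{"type":"array","items":{"type":"array","items":{"type":"number"}}},"yaw":{"type":"array","items":{"type":"number"}},"hand":{"type":"number"},"force":{"type":"number"}},"required":["translation","yaw"]}

```bash
mkdir -p pics; ls
python3 - <<'E'
from cell import telemetry, eyes, manip
import cv2,numpy as np
print(telemetry.read_state())
for n in("scene","top"):
    c=eyes.camera(n);cv2.imwrite(f"pics/{n}0.png",c["pixels"][:,:,::-1])
    np.save(f"{n}.npy",c,allow_pickle=True)
    print(n,{k:v for k,v in c.items() if k!="pixels"})
c=eyes.camera("wrist");print({k:v for k,v in c.items() if k!="pixels"})
E
```

```text
pics
{'clock': 0.0, 'joints': array([-1.41258422e+00,  3.00464978e-01,  1.52157745e+00, -2.75214052e-05,
        1.32067893e+00, -6.66157488e-02]), 'qd': array([ 9.55343113e-04, -1.83463630e-03, -2.93766128e-05,  5.90900823e-04,
       -1.11223333e-03,  1.48019977e-03]), 'effort': array([ 2.17707951e-03, -5.31812382e+01, -3.52734160e+01,  7.09411385e-02,
        2.44986912e-02, -9.14243333e-05]), 'eef_pos': array([ 122.55737496, -535.90837338,  204.89121948]), 'eef_rot': array([-3.14046468e+00, -4.85358617e-05,  2.24834657e-01]), 'wrist_force': array([-0.34640482, -0.3814247 ,  0.31512096]), 'moment': array([-0.04642064, -0.02264139,  0.0226826 ]), 'finger_force': 0.0, 'finger_gap': 94.20912642054556}
scene {'fx': 459.7635048122727, 'fy': 459.7635048122727, 'cx': 281.35238841498295, 'cy': 215.6195625318088, 'cam_to_world': array([[-8.44894703e-01,  4.00185587e-01, -3.54971036e-01,
         1.36643683e+02],
       [-5.34797326e-01, -6.16984545e-01,  5.77340360e-01,
         6.87273105e+02],
       [ 1.20316477e-02,  6.77629373e-01,  7.35305156e-01,
         9.66733527e+02],
       [ 0
[... 300 characters left out ...]
683e-01,  4.95756857e-01, -1.21192419e-01,
        -1.28396903e+02],
       [ 5.36062157e-03,  2.46228118e-01,  9.69197079e-01,
         1.06284336e+03],
       [ 0.00000000e+00,  0.00000000e+00,  0.00000000e+00,
         1.00000000e+00]])}
{'fx': 363.92664364293125, 'fy': 363.92664364293125, 'cx': 285.4191156804369, 'cy': 211.22340442264021, 'T_tool_cam': array([[ 1.81984273e-05,  9.63698554e-01,  2.66992690e-01,
         7.66601599e+01],
       [ 9.99999935e-01, -1.13687064e-04,  3.42187768e-04,
        -3.79121039e-01],
       [ 3.60119472e-04,  2.66992667e-01, -9.63698493e-01,
        -1.79027107e+02],
       [ 0.00000000e+00,  0.00000000e+00,  0.00000000e+00,
         1.00000000e+00]])}
```

View pics/scene0.png

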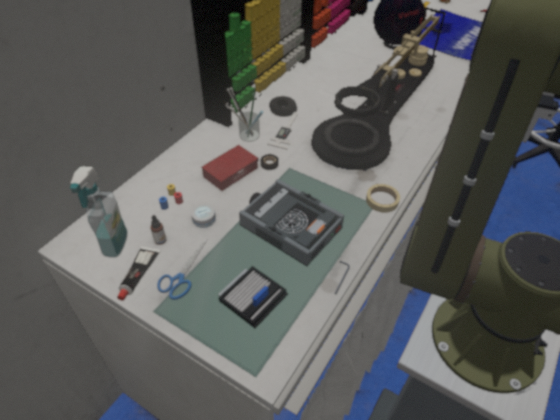

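View pics/top0.png

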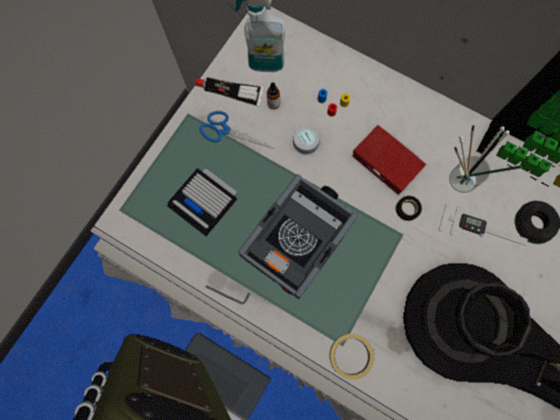

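Run:
```python
import cv2
a=cv2.imread("pics/top0.png")[150:310,155:370]
cv2.imwrite("pics/topc.png",cv2.resize(a,None,fx=3.7,fy=3.7,interpolation=cv2.INTER_CUBIC))
```

```text
(no output)
```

View pics/topc.png

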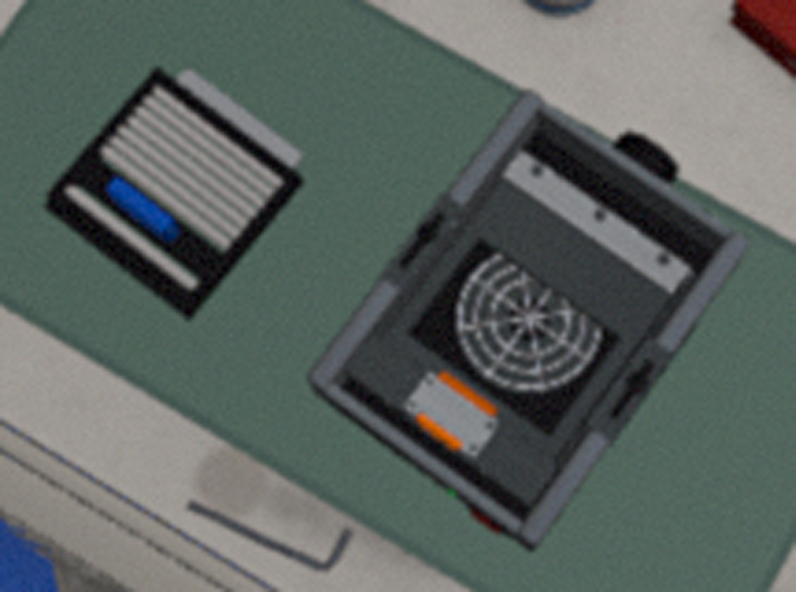

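```bash
cat > h.py <<'E'
import numpy as np
def ray(c,u,v,z):
    T=c["cam_to_world"];d=T[:3,:3]@np.array([(u-c["cx"])/c["fx"],-(v-c["cy"])/c["fy"],-1]);o=T[:3,3]
    return o+d*(z-o[2])/d[2]
E
python3 - <<'E'
import numpy as np
from h import ray
c=np.load("top.npy",allow_pickle=True).item()
P=lambda x,y,z:ray(c,155+(x+.5)/3.7-.5,150+(y+.5)/3.7-.5,z)[:2]
f=[P(158,70,18),P(302,180,18),P(190,305,18),P(50,193,18)]
print("filter",np.round(f),np.mean(f,0),[np.linalg.norm(f[i]-f[i-1]) for i in range(4)])
print("yaw",[np.arctan2(*(a-b)[::-1]) for a,b in((f[0],f[3]),(f[1],f[2]))],[np.arctan2(*(a-b)[::-1])-np.pi/2 for a,b in((f[0],f[1]),(f[3],f[2]))])
r=[P(112,182,46),P(175,235,46)];print("rib",r,np.mean(r,0))
e=[P(530,93,60),P(745,240,60),P(530,545,60),P(312,380,60)]
m=np.mean(e,0);print("ext",np.round(e),m,[np.linalg.norm(e[i]-e[i-1]) for i in range(4)])
y=[np.arctan2(*(a-b)[::-1]) for a,b in((e[0],e[3]),(e[1],e[2]))]+[np.arctan2(*(a-b)[::-1])-np.pi/2 for a,b in((e[0],e[1]),(e[3],e[2]))]
print(y);Y=np.mean(y);R=np.array([[np.cos(Y),-np.sin(Y)],[np.sin(Y),np.cos(Y)]])
for n,p in dict(lipfL=P(502,175,59),lipfR=P(680,292,59),lipbL=P(518,152,59),lipbR=P(692,270,59),noseL=P(440,375,60),noseR=P(497,412,60)).items(): print(n,R.T@(p-m))
E
```

```text
filter [[576. 248.]
 [561. 126.]
 [454. 143.]
 [470. 261.]] [515.1074924  194.58065952] [np.float64(106.81569944385645), np.float64(122.65495673262679), np.float64(107.7162578969168), np.float64(119.19421155043705)]
yaw [np.float64(-0.12603763130958665), np.float64(-0.15819274605736203)] [np.float64(-0.12522220485921132), np.float64(-0.13228680496018774)]
rib [array([492.75561923, 221.37851132]), array([484.19865081, 168.36418234])] [488.47713502 194.87134683]
ext [[ 674.   23.]
 [ 660. -139.]
 [ 432. -119.]
 [ 449.   44.]] [553.59162085 -47.96571152] [np.float64(226.0373706233348), np.float64(162.98658964828223), np.float64(228.87078323485144), np.float64(163.64807711687467)]
[np.float64(-0.09182667342785635), np.float64(-0.08902404089415948), np.float64(-0.09024351159590926), np.float64(-0.10755912785573263)]
lipfL [59.58245501 64.72187718]
lipfR [ 63.56155439 -67.19174251]
lipbL [77.62445538 65.45489074]
lipbR [ 79.3353736  -65.30611196]
noseL [-64.65047938  20.80150241]
noseR [-62.51044314 -20.22401301]
```

>>> {"name": "play_rows", "arguments": {"translation": [[0.183,0.365,0.0],[0.183,0.365,0.0],[0.183,0.365,0.0],[0.183,0.365,0.0],[0.183,0.365,0.0],[0.183,0.365,0.0],[0.183,0.365,0.0],[0.183,0.365,0.0]], "yaw": [-0.1,-0.2,-0.3,-0.36,-0.36,-0.36,-0.36,-0.36], "hand": 0.8, "force": 20}}

```text
clock: 1.15
eef_pos: [306.1, -169.7, 205.5]
eef_rot: [3.142, -0.0, -0.132]
wrist_force: [0.7, -0.4, -0.2]
finger_gap: 75.0
finger_force: 0.0
```

>>> {"name": "play_rows", "arguments": {"translation": [[0.183,0.366,0.0],[0.183,0.366,0.0],[0.183,0.366,0.0],[0.183,0.366,0.0],[0.183,0.366,0.0],[0.183,0.366,0.0],[0.183,0.366,0.0],[0.183,0.366,0.0],[0.183,0.366,0.0],[0.183,0.366,0.0]], "yaw": [0,0,0,0,0,0,0,0,0,0]}}

```text
clock: 2.4
eef_pos: [488.6, 193.6, 205.7]
eef_rot: [-3.142, -0.0, -0.137]
wrist_force: [-0.1, 0.1, 0.4]
finger_gap: 75.3
finger_force: 0.0
```

```bash
cat >> h.py <<'E'
from scipy.spatial.transform import Rotation as Rn
def wrist(name):
    from cell import telemetry, eyes
    import cv2
    s=telemetry.read_state();c=eyes.camera("wrist")
    T=np.eye(4);T[:3,:3]=Rn.from_euler("xyz",s["eef_rot"]).as_matrix();T[:3,3]=s["eef_pos"]
    c["cam_to_world"]=T@c["T_tool_cam"]
    cv2.imwrite(f"pics/{name}.png",c["pixels"][:,:,::-1]);np.save(name+".npy",c,allow_pickle=True)
    print({k:np.round(s[k],3) for k in("clock","eef_pos","eef_rot","wrist_force","finger_gap")})
    return c
E
python3 -c "
from h import *
wrist('w1')"
```

```text
{'clock': np.float64(2.4), 'eef_pos': array([488.613, 193.622, 205.655]), 'eef_rot': array([-3.142, -0.   , -0.137]), 'wrist_force': array([-0.1  ,  0.11 ,  0.424]), 'finger_gap': np.float64(75.313)}
```

View pics/w1.png

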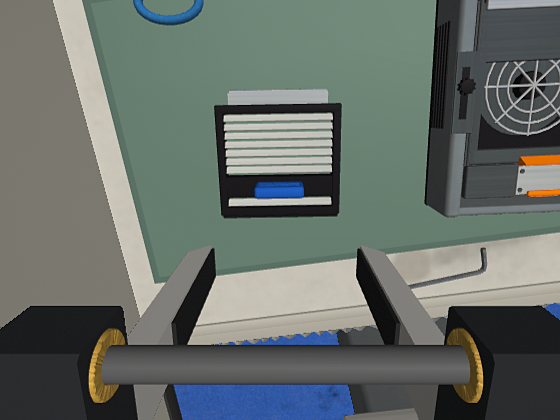

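Run:
```python
from h import *
c=np.load("w1.npy",allow_pickle=True).item()
f=[ray(c,*p,18)[:2] for p in((215,106),(341,103),(339,215),(222,217))]
print(np.round(f,1),np.mean(f,0),[np.linalg.norm(f[i]-f[i-1]) for i in range(4)])
print([np.arctan2(*(a-b)[::-1])-np.pi/2 for a,b in((f[0],f[1]),(f[3],f[2]))])
p=c["pixels"].astype(int);m=(p[:,:,2]>110)&(p[:,:,0]<90)&(p[:,:,2]-p[:,:,1]>60);m[:150]=0;m[230:]=0
v,u=np.nonzero(m);print(u.min(),u.max(),v.min(),v.max(),u.mean(),v.mean())
for v_ in range(178,202): print(v_,p[v_,279],np.nonzero(m[v_])[0][[0,-1]] if m[v_].any() else "")
```

```text
[[577.9 250.3]
 [564.  129.2]
 [452.1 142.1]
 [466.7 264. ]] [515.1774683  196.38608763] [np.float64(112.01158595807469), np.float64(121.89378779405908), np.float64(112.60623146487404), np.float64(122.80613144478247)]
[np.float64(-0.11376140915528854), np.float64(-0.11863897839019932)]
255 303 182 197 279.1519674355495 189.7788331071913
178 [26 25 26] 
179 [29 27 29] 
180 [28 23 19] 
181 [27 33 59] 
182 [ 16  59 128] [259 300]
183 [ 25  77 161] [258 301]
184 [ 27  81 168] [258 302]
185 [ 24  68 142] [257 302]
186 [ 22  62 129] [257 302]
187 [ 24  75 159] [256 302]
188 [ 29  90 189] [255 303]
189 [ 33  94 193] [255 303]
190 [ 35  95 193] [255 303]
191 [ 33  93 189] [255 303]
192 [ 32  90 186] [255 303]
193 [ 32  88 184] [255 303]
194 [ 30  88 181] [255 303]
195 [ 28  86 181] [255 303]
196 [ 23  81 174] [255 302]
197 [  1  53 134] [256 299]
198 [111 114 134] 
199 [214 214 198] 
200 [200 202 192] 
201 [198 200 191]
```

Run:
```python
from h import *
c=np.load("w1.npy",allow_pickle=True).item()
print(ray(c,279.2,192.3,46),ray(c,255,192.3,46),ray(c,303.5,192.3,46))
```

```text
[490.8671424  199.40066288  46.        ] [494.00178715 222.22640945  46.        ] [487.71977763 176.48229214  46.        ]
```

>>> {"name": "play_rows", "arguments": {"translation": [[0.002,0.0055,-0.05],[0.002,0.0055,-0.1],[0.002,0.0055,-0.13],[0.002,0.0055,-0.155],[0.002,0.0055,-0.17],[0.002,0.0055,-0.181],[0.002,0.0055,-0.181],[0.002,0.0055,-0.181],[0.002,0.0055,-0.181]], "yaw": [0.019,0.019,0.019,0.019,0.019,0.019,0.019,0.019,0.019]}}

```text
clock: 3.58
eef_pos: [491.0, 200.5, 25.1]
eef_rot: [-3.141, -0.001, -0.116]
wrist_force: [-0.4, 0.2, 0.2]
finger_gap: 75.2
finger_force: 0.0
```

>>> {"name": "play_rows", "arguments": {"translation": [[0,0,0],[0,0,0],[0,0,0],[0,0,0],[0,0,0],[0,0,0]], "yaw": [0,0,0,0,0,0], "hand": 0.0, "force": 6}}

```text
clock: 4.32
eef_pos: [490.6, 200.3, 24.5]
eef_rot: [-3.142, 0.0, -0.116]
wrist_force: [-0.4, -0.0, 0.7]
finger_gap: 47.9
finger_force: 6.0
```

>>> {"name": "play_rows", "arguments": {"translation": [[0.001,0,0.002],[0.002,0,0.005],[0.004,0,0.008],[0.005,-0.001,0.011],[0.006,-0.001,0.014],[0.007,-0.001,0.017],[0.009,-0.001,0.02],[0.01,-0.001,0.023],[0.01,-0.001,0.023],[0.01,-0.001,0.023]], "yaw": [0,0,0,0,0,0,0,0,0,0]}}

```text
clock: 5.58
eef_pos: [500.5, 199.3, 47.4]
eef_rot: [3.142, 0.0, -0.116]
wrist_force: [-1.0, -0.2, -1.4]
finger_gap: 47.8
finger_force: 6.0
```

```bash
python3 -c "
from h import *
import cv2
from cell import eyes
c=wrist('w2')
a=c['pixels'][:,:,::-1][60:360,100:460]
b=eyes.camera('scene')['pixels'][:,:,::-1][240:345,200:310]
cv2.imwrite('pics/v2.png',np.hstack([a,cv2.resize(b,(314,300),interpolation=cv2.INTER_CUBIC)]))"
```

```text
{'clock': np.float64(5.575), 'eef_pos': array([500.516, 199.33 ,  47.351]), 'eef_rot': array([ 3.142,  0.   , -0.116]), 'wrist_force': array([-0.968, -0.162, -1.416]), 'finger_gap': np.float64(47.828)}
```

View pics/v2.png

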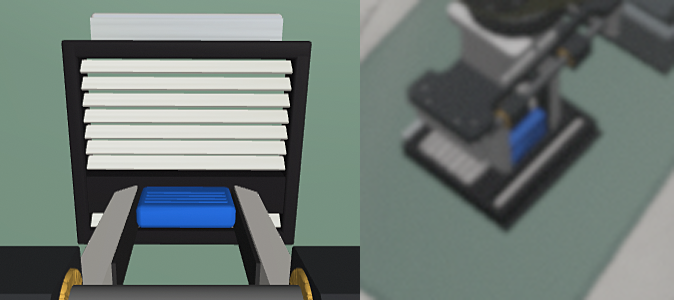

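```bash
cat >> h.py <<'E'
def pnp(c,obj,img):
    import cv2
    K=np.array([[c["fx"],0,c["cx"]],[0,c["fy"],c["cy"]],[0,0,1]])
    _,r,t=cv2.solvePnP(np.array(obj,float),np.array(img,float),K,None)
    q,_=cv2.projectPoints(np.array(obj,float),r,t,K,None)
    F=np.eye(4);F[:3,:3]=cv2.Rodrigues(r)[0];F[:3,3]=t[:,0]
    return c["cam_to_world"]@np.diag([1,-1,-1,1])@F, q[:,0]-np.array(img)
E
python3 - <<'E'
from h import *
c=np.load("w2.npy",allow_pickle=True).item()
o=[(56,62,18),(56,-62,18),(-56,-62,18),(-56,62,18),(70,50,2.5),(70,-50,2.5),(-32,24,46),(-32,-24,46)]
i=[(162,102),(411,102),(394,304),(178,304),(190,74),(382,74),(238,287),(334,287)]
for s in (slice(0,4),slice(0,6),slice(0,8)):
    T,e=pnp(c,o[s],i[s]);np.set_printoptions(precision=2,suppress=True)
    print(T[:3,3],Rn.from_matrix(T[:3,:3]).as_euler("xyz"),np.abs(e).max(),(T@[70,0,2.5,1])[:3],(T@[-26,0,36,1])[:3])
E
```

```text
[524.84 196.1   19.74] [ 0.    0.01 -0.12] 0.6526493099293305 [594.38 187.91  21.46] [499.41 199.03  56.03]
[525.13 196.12  20.36] [ 0.   -0.   -0.12] 1.12622653950109 [594.65 187.98  22.98] [499.24 199.09  56.31]
[525.26 196.13  19.58] [-0.    0.01 -0.12] 1.623388721698916 [594.8  187.99  21.59] [499.68 199.14  55.76]
```

>>> {"name": "play_rows", "arguments": {"translation": [[0,0,0.002],[0,0,0.002],[0,0,0.002],[0,0,0.002]], "yaw": [0,0,0,0], "force": 3}}

```text
clock: 6.18
eef_pos: [500.6, 199.4, 49.5]
eef_rot: [-3.142, 0.0, -0.116]
wrist_force: [-0.0, -0.2, -0.1]
finger_gap: 47.5
finger_force: 3.0
```

```bash
python3 -c "
from h import *
import cv2
a=wrist('w3')['pixels'];b=cv2.imread('pics/w2.png')[:,:,::-1]
for n,p in((2,b),(3,a)):
  m=(p[:,:,2].astype(int)-p[:,:,0]>80);v,u=np.nonzero(m[:360]);print(u.min(),u.max(),v.min(),v.max())
  g=p[:,286].astype(int).sum(1);print(np.nonzero(np.abs(np.diff(g))>90)[0])
"
```

```text
{'clock': np.float64(6.175), 'eef_pos': array([500.566, 199.377,  49.471]), 'eef_rot': array([-3.142,  0.   , -0.116]), 'wrist_force': array([-0.016, -0.155, -0.072]), 'finger_gap': np.float64(47.518)}
236 335 247 287
[ 73  99 100 117 118 119 120 131 136 137 148 152 153 165 168 169 181 184
 185 197 199 200 212 213 214 215 228 229 259 262 287 303 304 344 383 384]
237 334 253 282
[ 98 115 116 134 135 148 150 163 165 177 180 192 195 210 220 225 240 241
 253 257 283 284 297 298 320 321 344 383 384]
```

View pics/w3.png

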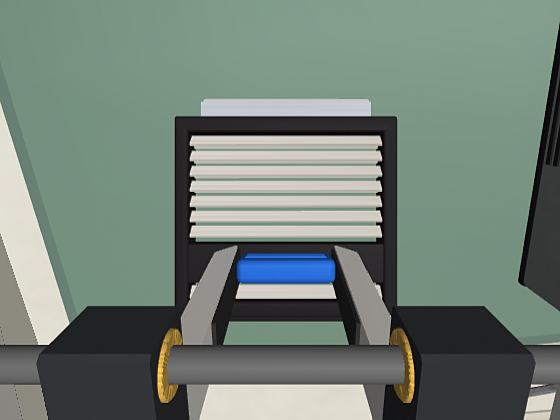

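Run:
```python
from h import *
c=np.load("w3.npy",allow_pickle=True).item()
o=[(56,62,18),(56,-62,18),(-56,-62,18),(-56,62,18),(70,50,2.5),(70,-50,2.5),(-32,24,46),(-32,-24,46)]
i=[(176,117),(397,117),(391,320.5),(180,320.5),(201,98.5),(371,98.5),(237.5,282.5),(334.5,282.5)]
for s in (slice(0,4),slice(0,6),slice(0,8)):
    T,e=pnp(c,o[s],i[s]);np.set_printoptions(precision=2,suppress=True)
    print(T[:3,3],Rn.from_matrix(T[:3,:3]).as_euler("xyz"),np.abs(e).max(),(T@[70,0,2.5,1])[:3],(T@[-26,0,36,1])[:3])
```

```text
[513.66 197.58  15.01] [ 0.    0.21 -0.12] 3.2441183408751613 [582.14 189.42   2.76] [495.91 199.58  55.66]
[514.12 197.56  15.52] [ 0.    0.2  -0.12] 3.1701468647015076 [582.77 189.43   4.23] [495.81 199.67  55.93]
[514.67 197.49  14.67] [ 0.    0.25 -0.12] 4.523555345392765 [582.67 189.45  -0.09] [498.42 199.39  55.95]
```

>>> {"name": "play_rows", "arguments": {"translation": [[0,0,0],[0,0,0],[0,0,0],[0,0,0.005],[0,0,0.02],[0,0,0.05],[0,-0.005,0.09],[0,-0.01,0.13],[0,-0.015,0.17],[0,-0.02,0.21],[0,-0.025,0.24],[0,-0.025,0.24]], "yaw": [0,0,0,0,0,0.01,0.02,0.026,0.026,0.026,0.026,0.026], "force": 30}}

```text
clock: 7.72
eef_pos: [501.1, 174.3, 292.0]
eef_rot: [-3.14, -0.004, -0.091]
wrist_force: [-0.1, -0.3, -2.8]
finger_gap: 47.8
finger_force: 30.0
```

>>> {"name": "play_rows", "arguments": {"translation": [[0,0,0],[0,0,0],[0,0,0]], "yaw": [0,0,0]}}

```text
clock: 8.1
eef_pos: [500.4, 174.4, 288.6]
eef_rot: [3.141, 0.001, -0.09]
wrist_force: [0.1, 1.1, -2.3]
finger_gap: 47.8
finger_force: 30.0
```

```bash
python3 -c "
from h import *
import cv2
wrist('w4')
"
```

```text
{'clock': np.float64(8.1), 'eef_pos': array([500.412, 174.406, 288.625]), 'eef_rot': array([ 3.141e+00,  1.000e-03, -9.000e-02]), 'wrist_force': array([ 0.09 ,  1.051, -2.317]), 'finger_gap': np.float64(47.782)}
```

View pics/w4.png

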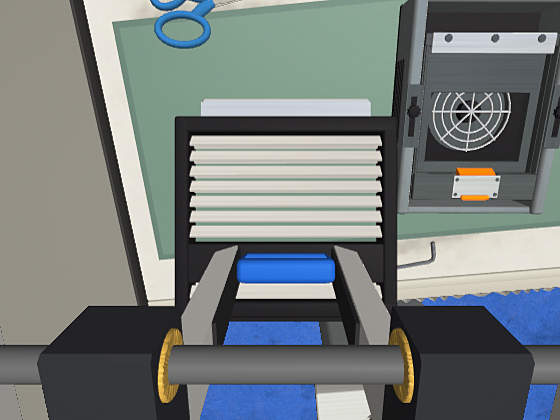

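```bash
python3 -c "
import cv2
a=cv2.imread('pics/w4.png')[0:220,392:560]
cv2.imwrite('pics/w4c.png',cv2.resize(a,None,fx=2.7,fy=2.7,interpolation=cv2.INTER_CUBIC))"
```

```text
(no output)
```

View pics/w4c.png

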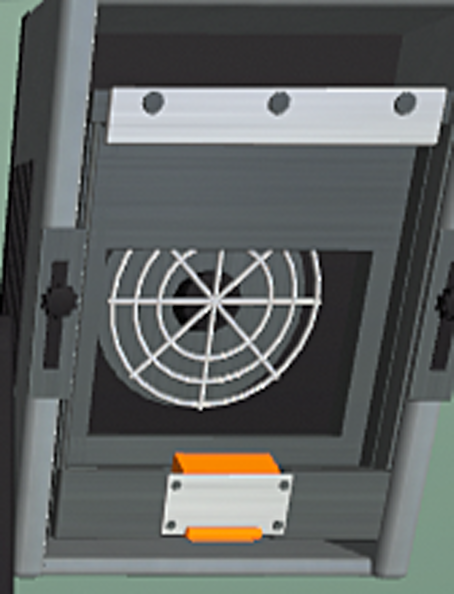

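Run:
```python
from h import *
np.set_printoptions(precision=1,suppress=True)
c=np.load("w4.npy",allow_pickle=True).item()
Y=-.09;R=np.array([[np.cos(Y),-np.sin(Y)],[np.sin(Y),np.cos(Y)]])
for n,u,v,z,xs in [("lipL",108,143,59,63),("lipR",437,145.5,59,63),("lipLb",112,88,59,0),("lipRb",447,89,59,0),("ledgL",107,249.5,46,25),("ledgR",373,250.5,46,25),("noseL",176,453,53.5,-57.5),("noseR",274,455,53.5,-57.5),("frontrimL",18,574,60,0),("frontrimR",404,577,60,0),("rimLin0",97,0,60,0),("rimLin1",45,555,60,0)]:
    p=ray(c,392+(u+.5)/2.7-.5,(v+.5)/2.7-.5,z)[:2]
    print(n,p,"ext-axes",R.T@p,"Sx",(R.T@p)[0]-xs)
T,e=pnp(c,[(56,62,18),(56,-62,18),(-56,-62,18),(-56,62,18),(70,50,2.5),(70,-50,2.5),(-32,24,46),(-32,-24,46)],[(176,117),(397,117),(391,320.5),(180,320.5),(201,98.5),(371,98.5),(237.5,282.5),(334.5,282.5)])
p=(T@[70,0,2.5,1])[:3];print("tip",p,R.T@p[:2])
p=ray(c,285.5,98.5,p[2]);print(p)
```

```text
lipL [620.3  11.1] ext-axes [616.8  66.8] Sx 553.7841496705485
lipR [ 608.  -115.1] ext-axes [615.9 -60. ] Sx 552.8830752660926
lipLb [639.6   9.9] ext-axes [636.1  67.3] Sx 636.1115164647521
lipRb [ 627.8 -116.8] ext-axes [635.8 -59.9] Sx 635.754630335407
ledgL [581.2   5.8] ext-axes [578.4  58. ] Sx 553.3692490839044
ledgR [ 571.1 -102.4] ext-axes [578.  -50.6] Sx 552.9731741416508
noseL [496.1 -21.8] ext-axes [496.1  22.8] Sx 553.5951585057483
noseR [491.6 -63.2] ext-axes [495.2 -18.8] Sx 552.7420425330188
frontrimL [450.8  47.1] ext-axes [444.7  87.4] Sx 444.72461759501437
frontrimR [ 434.5 -118.7] ext-axes [443.4 -79.2] Sx 443.37216250246934
rimLin0 [669.9  16.4] ext-axes [665.7  76.5] Sx 665.6964869844342
rimLin1 [458.2  35.5] ext-axes [453.2  76.5] Sx 453.1842103074793
tip [582.7 166.6 239. ] [565.3 218.3]
[583.5 166.9 239. ]
```

>>> {"name": "play_rows", "arguments": {"translation": [[0.003,-0.05,-0.02],[0.006,-0.1,-0.05],[0.01,-0.15,-0.08],[0.013,-0.19,-0.1],[0.013,-0.21,-0.12],[0.013,-0.217,-0.14],[0.013,-0.217,-0.155],[0.013,-0.217,-0.165],[0.013,-0.217,-0.165],[0.013,-0.217,-0.165]], "yaw": [-0.004,-0.004,-0.004,-0.004,-0.004,-0.004,-0.004,-0.004,-0.004,-0.004]}}

```text
clock: 9.4
eef_pos: [513.9, -42.4, 125.1]
eef_rot: [3.142, -0.001, -0.094]
wrist_force: [0.5, -0.4, -2.1]
finger_gap: 47.8
finger_force: 30.0
```

```bash
python3 -c "
from h import *
import cv2
wrist('w5')
"
```

```text
{'clock': np.float64(9.4), 'eef_pos': array([513.944, -42.419, 125.051]), 'eef_rot': array([ 3.142e+00, -1.000e-03, -9.400e-02]), 'wrist_force': array([ 0.534, -0.384, -2.108]), 'finger_gap': np.float64(47.785)}
```

View pics/w5.png

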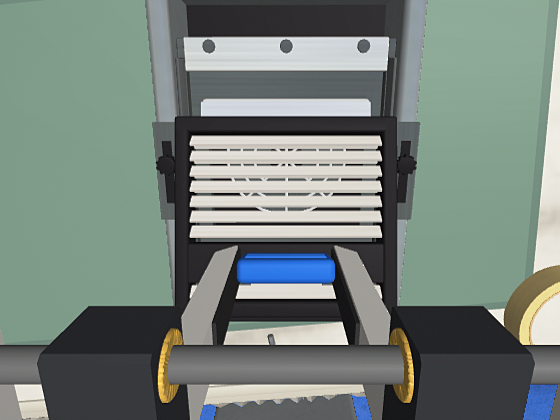

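Run:
```python
from h import *
np.set_printoptions(precision=1,suppress=True)
c=np.load("w5.npy",allow_pickle=True).item()
Y=-.094;R=np.array([[np.cos(Y),-np.sin(Y)],[np.sin(Y),np.cos(Y)]])
a,b=[R.T@ray(c,*p,59)[:2] for p in((184,70.5),(388,71))]
t=R.T@ray(c,285.8,98.5,78)[:2]
print(a,b,(a+b)/2,t,R.T@np.array([513.9,-42.4]))
```

```text
[616.6  70.2] [616.3 -58.6] [616.4   5.8] [599.1   5.9] [515.6   6. ]
```

>>> {"name": "play_rows", "arguments": {"translation": [[0,0,-0.008],[0,0,-0.016],[0,0,-0.022],[0,0,-0.026],[0,0,-0.026],[0,0,-0.026]], "yaw": [0,0,0,0,0,0]}}

```text
clock: 10.2
eef_pos: [513.7, -42.7, 98.6]
eef_rot: [-3.142, -0.0, -0.094]
wrist_force: [-0.2, 0.6, -1.3]
finger_gap: 48.1
finger_force: 30.0
```

>>> {"name": "play_rows", "arguments": {"translation": [[0,0,-0.001],[0,0,-0.002],[0,0,-0.002]], "yaw": [0,0,0]}}

```text
clock: 10.58
eef_pos: [513.6, -42.7, 96.4]
eef_rot: [3.142, 0.0, -0.094]
wrist_force: [0.3, -0.2, -1.2]
finger_gap: 47.5
finger_force: 30.0
```

>>> {"name": "play_rows", "arguments": {"translation": [[0,0,-0.001],[0,0,-0.001],[0,0,-0.001]], "yaw": [0,0,0]}}

```text
clock: 10.95
eef_pos: [513.6, -42.7, 95.5]
eef_rot: [3.142, -0.0, -0.094]
wrist_force: [0.5, 0.2, -1.2]
finger_gap: 47.8
finger_force: 30.0
```

>>> {"name": "play_rows", "arguments": {"translation": [[0,0,-0.001],[0,0,-0.001],[0,0,-0.001]], "yaw": [0,0,0]}}

```text
clock: 11.32
eef_pos: [513.6, -42.7, 94.7]
eef_rot: [3.142, -0.0, -0.094]
wrist_force: [-1.9, -0.2, 3.6]
finger_gap: 47.5
finger_force: 30.0
```

>>> {"name": "play_rows", "arguments": {"translation": [[0,0,0.0004],[0.003,-0.0003,0.0004],[0.006,-0.0006,0.0004],[0.009,-0.0008,0.0004],[0.012,-0.0011,0.0004],[0.015,-0.0014,0.0004],[0.015,-0.0014,0.0004]], "yaw": [0,0,0,0,0,0,0]}}

```text
clock: 12.2
eef_pos: [529.0, -44.1, 94.8]
eef_rot: [-3.142, -0.001, -0.094]
wrist_force: [1.1, 0.1, -0.1]
finger_gap: 47.4
finger_force: 30.0
```

>>> {"name": "play_rows", "arguments": {"translation": [[0.001,-0.0001,0],[0.002,-0.0002,0],[0.003,-0.0003,0],[0.004,-0.0004,0],[0.004,-0.0004,0]], "yaw": [0,0,0,0,0]}}

```text
clock: 12.82
eef_pos: [532.7, -44.5, 94.9]
eef_rot: [3.142, -0.0, -0.094]
wrist_force: [-0.5, -0.0, 1.7]
finger_gap: 47.9
finger_force: 30.0
```

>>> {"name": "play_rows", "arguments": {"translation": [[0.001,-0.0001,0],[0.002,-0.0002,0],[0.003,-0.0003,0],[0.004,-0.0004,0],[0.004,-0.0004,0]], "yaw": [0,0,0,0,0]}}

```text
clock: 13.45
eef_pos: [536.7, -44.9, 94.8]
eef_rot: [3.142, -0.0, -0.094]
wrist_force: [-0.4, -0.5, 2.3]
finger_gap: 47.7
finger_force: 30.0
```

>>> {"name": "play_rows", "arguments": {"translation": [[0.0005,0,0],[0.001,-0.0001,0],[0.001,-0.0001,0]], "yaw": [0,0,0]}}

```text
clock: 13.82
eef_pos: [537.6, -45.0, 94.9]
eef_rot: [-3.142, -0.0, -0.094]
wrist_force: [-1.7, 0.3, 2.5]
finger_gap: 47.5
finger_force: 30.0
```

>>> {"name": "play_rows", "arguments": {"translation": [[0.0005,0,0],[0.001,-0.0001,0],[0.001,-0.0001,0]], "yaw": [0,0,0]}}

```text
clock: 14.2
eef_pos: [538.5, -45.0, 94.8]
eef_rot: [-3.142, 0.0, -0.094]
wrist_force: [-3.4, -0.7, 3.1]
finger_gap: 47.9
finger_force: 30.0
```

>>> {"name": "play_rows", "arguments": {"translation": [[0.0005,0,0],[0.001,-0.0001,0],[0.001,-0.0001,0]], "yaw": [0,0,0]}}

```text
clock: 14.58
eef_pos: [538.7, -45.1, 94.9]
eef_rot: [-3.142, 0.002, -0.094]
wrist_force: [-11.9, -0.0, 8.9]
finger_gap: 47.4
finger_force: 30.0
```

>>> {"name": "play_rows", "arguments": {"translation": [[-0.0007,0,0.0003],[-0.0007,0,0.0003]], "yaw": [0,0]}}

```text
clock: 14.82
eef_pos: [538.7, -45.1, 95.1]
eef_rot: [-3.142, 0.0, -0.094]
wrist_force: [-4.7, 0.5, 3.3]
finger_gap: 47.6
finger_force: 30.0
```

>>> {"name": "play_rows", "arguments": {"translation": [[0,0,0],[0,0,0],[-0.001,0.0001,-0.0018],[-0.0022,0.0002,-0.0036],[-0.0034,0.0003,-0.0054],[-0.0043,0.0004,-0.007],[-0.0052,0.0005,-0.0085],[-0.006,0.0006,-0.01],[-0.006,0.0006,-0.01]], "yaw": [0,0,0,0,0,0,0,0,0], "force": 8}}

```text
clock: 15.95
eef_pos: [532.8, -44.6, 85.0]
eef_rot: [-3.142, 0.0, -0.094]
wrist_force: [-0.5, -0.3, -1.4]
finger_gap: 48.0
finger_force: 8.0
```

>>> {"name": "play_rows", "arguments": {"translation": [[0.0005,0,0],[0,0,-0.001],[-0.0005,0,-0.002],[-0.001,0.0001,-0.003],[-0.0015,0.0001,-0.004],[-0.0018,0.0002,-0.0047],[-0.0018,0.0002,-0.0047]], "yaw": [0,0,0,0,0,0,0]}}

```text
clock: 16.82
eef_pos: [531.4, -44.4, 80.9]
eef_rot: [3.141, -0.001, -0.094]
wrist_force: [-2.6, 0.2, 4.4]
finger_gap: 48.0
finger_force: 8.0
```

```bash
python3 -c "
from h import *
import cv2
wrist('w6')
"
```

```text
{'clock': np.float64(16.825), 'eef_pos': array([531.418, -44.43 ,  80.946]), 'eef_rot': array([ 3.141e+00, -1.000e-03, -9.400e-02]), 'wrist_force': array([-2.629,  0.154,  4.372]), 'finger_gap': np.float64(47.987)}
```

View pics/w6.png

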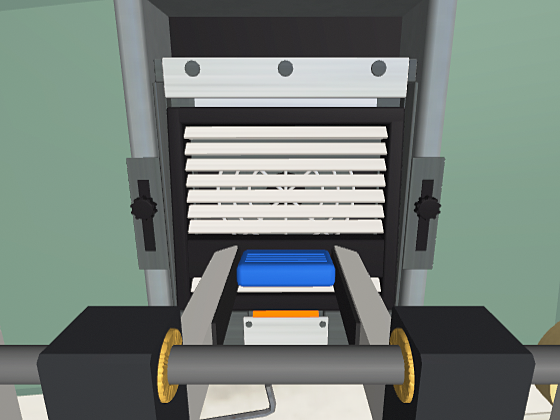

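>>> {"name": "play_rows", "arguments": {"translation": [[0,0,0],[-0.0004,0,-0.001],[-0.0008,0,-0.002],[-0.0008,0,-0.002]], "yaw": [0,0,0,0], "force": 14}}

```text
clock: 17.38
eef_pos: [530.9, -44.4, 79.3]
eef_rot: [3.142, -0.002, -0.094]
wrist_force: [-3.0, 0.2, 7.8]
finger_gap: 48.0
finger_force: 14.0
```

>>> {"name": "play_rows", "arguments": {"translation": [[-0.0004,0,-0.001],[-0.0006,0,-0.0015],[-0.0006,0,-0.0015]], "yaw": [0,0,0]}}

```text
clock: 17.75
eef_pos: [530.5, -44.4, 78.1]
eef_rot: [3.142, -0.002, -0.094]
wrist_force: [-4.2, 1.5, 10.6]
finger_gap: 48.0
finger_force: 14.0
```

>>> {"name": "play_rows", "arguments": {"translation": [[-0.0008,0,-0.001],[-0.001,0,-0.0015],[-0.001,0,-0.0015]], "yaw": [0,0,0]}}

```text
clock: 18.12
eef_pos: [529.2, -44.4, 75.7]
eef_rot: [-3.142, -0.001, -0.094]
wrist_force: [3.2, 0.6, 1.9]
finger_gap: 47.8
finger_force: 14.0
```

>>> {"name": "play_rows", "arguments": {"translation": [[-0.0004,0,-0.001],[-0.0006,0,-0.0015],[-0.0006,0,-0.0015]], "yaw": [0,0,0]}}

```text
clock: 18.5
eef_pos: [528.3, -44.4, 73.9]
eef_rot: [3.142, -0.0, -0.094]
wrist_force: [4.3, -0.0, 0.3]
finger_gap: 47.9
finger_force: 14.0
```

>>> {"name": "play_rows", "arguments": {"translation": [[0.0007,0,0],[0.0014,-0.0001,0],[0.0014,-0.0001,0]], "yaw": [0,0,0]}}

```text
clock: 18.88
eef_pos: [528.4, -44.3, 73.6]
eef_rot: [-3.142, 0.003, -0.094]
wrist_force: [-5.9, 1.3, 5.8]
finger_gap: 47.9
finger_force: 14.0
```

>>> {"name": "play_rows", "arguments": {"translation": [[-0.0002,0,-0.0007],[-0.0005,0,-0.0014],[-0.0005,0,-0.0014]], "yaw": [0,0,0]}}

```text
clock: 19.25
eef_pos: [527.9, -44.3, 71.9]
eef_rot: [-3.141, 0.003, -0.094]
wrist_force: [-5.4, 1.6, 2.4]
finger_gap: 47.8
finger_force: 14.0
```

>>> {"name": "play_rows", "arguments": {"translation": [[-0.0004,0,-0.0007],[-0.0007,0,-0.0014],[-0.0007,0,-0.0014]], "yaw": [0,0,0]}}

```text
clock: 19.62
eef_pos: [527.8, -44.3, 71.2]
eef_rot: [-3.141, 0.001, -0.094]
wrist_force: [-7.5, 2.8, 6.9]
finger_gap: 47.7
finger_force: 14.0
```

Run:
```python
from h import *
import cv2
c=wrist("w7")
p=c["pixels"].astype(int)
for col in (210,286,360):
    g=p[:360,col].sum(1);print(col,np.nonzero(np.abs(np.diff(g))>90)[0])
o=p[280:345,240:335];m=(o[:,:,0]>180)&(o[:,:,2]<90);v,u=np.nonzero(m);print("orange",v.min()+280,v.max()+280,u.min()+240,u.max()+240)
for r in (110,200,300): 
    g=p[r].sum(1);print(r,np.nonzero(np.abs(np.diff(g))>60)[0])
```

```text
{'clock': np.float64(19.625), 'eef_pos': array([527.763, -44.269,  71.237]), 'eef_rot': array([-3.141e+00,  1.000e-03, -9.400e-02]), 'wrist_force': array([-7.517,  2.848,  6.934]), 'finger_gap': np.float64(47.734)}
210 [ 45  46  87  88  89 101 102 120 121 133 137 138 150 152 153 154 166 167
 168 169 170 183 184 185 186 199 201 214 216 229 230 259 260 344]
286 [ 45  46  48  49  65  66  87  88  89 101 120 121 133 137 138 150 151 153
 154 166 168 183 184 198 200 214 215 229 230 254 255 257 259 260 288 303
 304 319 320 344]
360 [ 45  46  87  88  89 101 102 120 121 132 133 134 137 138 149 150 151 153
 154 166 167 168 169 170 182 183 184 185 186 198 199 200 201 214 216 229
 230 256 257 258 317 344]
orange 305 319 251 319
110 [116 147 148 160 418 421]
200 [121 124 146 148 155 168 184 213 217 230 233 245 246 249 267 273 277 278
 283 284 286 291 292 296 297 302 320 321 323 324 337 340 353 356 364 379
 386 409 410 413 414 420 421 444 445 446 447]
300 [139 166 177 188 189 218 219 351 352 353 382 400 403]
```

>>> {"name": "play_rows", "arguments": {"translation": [[-0.0005,0,-0.0007],[-0.0007,0,-0.0012],[-0.0007,0,-0.0012]], "yaw": [0,0,0]}}

```text
clock: 20.05
eef_pos: [527.9, -44.3, 71.1]
eef_rot: [-3.141, -0.001, -0.094]
wrist_force: [-7.3, 2.3, 16.4]
finger_gap: 47.6
finger_force: 14.0
```

>>> {"name": "play_rows", "arguments": {"translation": [[-0.0008,0,0.001],[-0.0008,0,0.001],[-0.0008,0,0.001]], "yaw": [0,0,0]}}

```text
clock: 20.42
eef_pos: [527.0, -44.5, 71.2]
eef_rot: [-3.142, -0.0, -0.094]
wrist_force: [-0.6, 0.7, 6.7]
finger_gap: 47.7
finger_force: 14.0
```

Run:
```python
from h import *
np.set_printoptions(precision=2,suppress=True)
Y=-.094;R=np.array([[np.cos(Y),-np.sin(Y)],[np.sin(Y),np.cos(Y)]])
c7=wrist("w8"); p=c7["pixels"].astype(int)
for col in (210,286,360):
    g=p[:360,col].sum(1);print(col,np.nonzero(np.abs(np.diff(g))>90)[0])
# predicted rows on column plane: project S points
def proj(c,pt,yaw=-.094):
    w=np.append(np.append(R@(np.array([553.4,5.8])+pt[:2]),46+pt[2]),1)
    q=np.linalg.inv(c["cam_to_world"])@w
    return c["cx"]-c["fx"]*q[0]/q[2], c["cy"]+c["fy"]*q[1]/q[2]
for n,c in(("w4",np.load("w4.npy",allow_pickle=True).item()),("w7",np.load("w7.npy",allow_pickle=True).item()),("w8",c7)):
    print(n,{k:np.round(proj(c,np.array(v,float)),1) for k,v in dict(lipf=(63,0,13),nosetip=(-57.5,0,7.5),nosetop=(-64.1,0,19),framef=(56,0,18),framer=(-56,0,18),framer1=(-56,0,20),framer3=(-56,0,22),ribr=(-32,0,46),ribf=(-20,0,46)).items()})
pl=np.load("w7.npy",allow_pickle=True).item()["pixels"].astype(int)
print(pl[296:346,286].tolist())
c4=np.load("w4.npy",allow_pickle=True).item()["pixels"].astype(int);print(c4[164:204,477].tolist())
```

```text
{'clock': np.float64(20.425), 'eef_pos': array([526.98, -44.49,  71.21]), 'eef_rot': array([-3.14, -0.  , -0.09]), 'wrist_force': array([-0.64,  0.74,  6.74]), 'finger_gap': np.float64(47.671)}
210 [ 43  44  45  86  88 101 102 120 121 133 135 137 138 150 154 155 166 167
 168 169 170 183 184 185 186 199 200 201 214 216 229 230 259 260 344]
286 [ 43  44  45  47  63  64  86  88 101 102 120 121 133 137 138 150 152 153
 154 166 168 183 184 186 198 200 214 215 229 230 254 256 257 259 260 262
 288 304 318 319 344]
360 [ 43  44  85  86  87  88 101 120 121 133 137 138 150 152 153 154 166 167
 168 169 170 183 184 185 186 198 199 200 201 214 216 229 230 256 257 258
 317 344]
w4 {'lipf': array([492.7,  53. ]), 'nosetip': array([473.5, 167.6]), 'nosetop': array([477.8, 175.1]), 'framef': array([494.3,  59.6]), 'framer': array([478.4, 167.7]), 'framer1': array([479.3, 168. ]), 'framer3': array([480.2, 168.3]), 'ribr': array([495.8, 148.5]), 'ribf': array([497.7, 136.6])}
w7 {'lipf': array([284.9,  89.1]), 'nosetip': array([285. , 300.4]), 'nosetop': array([285. , 320.7]), 'framef': array([284.9, 1
[... 1201 characters left out ...]
 226, 223], [232, 233, 231], [215, 218, 213], [24, 23, 24]]
[[89, 95, 94], [87, 95, 95], [76, 91, 96], [114, 97, 93], [229, 123, 51], [255, 139, 0], [250, 136, 0], [248, 135, 0], [249, 136, 0], [249, 135, 0], [249, 124, 0], [232, 153, 132], [215, 236, 244], [208, 216, 213], [206, 211, 207], [198, 202, 199], [194, 199, 195], [204, 207, 204], [206, 210, 206], [206, 211, 208], [204, 209, 204], [205, 208, 204], [207, 211, 207], [211, 213, 210], [209, 213, 209], [208, 211, 208], [207, 211, 207], [203, 206, 204], [207, 210, 206], [204, 211, 210], [197, 199, 199], [228, 142, 93], [255, 159, 0], [255, 161, 15], [255, 149, 0], [245, 141, 29], [186, 117, 77], [73, 89, 100], [90, 96, 97], [92, 96, 96]]
```

>>> {"name": "play_rows", "arguments": {"translation": [[0,0,0.001],[0,0,0.002],[0,0,0.0025],[0,0,0.0025]], "yaw": [0,0,0,0], "force": 8}}

```text
clock: 20.98
eef_pos: [526.4, -44.5, 73.0]
eef_rot: [3.142, 0.001, -0.094]
wrist_force: [-0.5, -1.2, -6.2]
finger_gap: 48.0
finger_force: 8.0
```

>>> {"name": "play_rows", "arguments": {"translation": [[0,0,0.0005],[0,0,0.001],[0,0,0.001]], "yaw": [0,0,0]}}

```text
clock: 21.35
eef_pos: [526.3, -44.4, 73.9]
eef_rot: [-3.142, 0.001, -0.094]
wrist_force: [-2.8, -0.5, -11.4]
finger_gap: 47.6
finger_force: 8.0
```

>>> {"name": "play_rows", "arguments": {"translation": [[0,0,-0.001],[0,0,-0.0025],[0,0,-0.0025]], "yaw": [0,0,0]}}

```text
clock: 21.72
eef_pos: [527.4, -44.5, 72.4]
eef_rot: [3.142, -0.002, -0.094]
wrist_force: [-0.6, -0.1, -2.3]
finger_gap: 48.1
finger_force: 8.0
```

>>> {"name": "play_rows", "arguments": {"translation": [[0,0,0],[0,0,0],[0,0,0],[0,0,0],[0,0,0.02],[0,0,0.06],[0,0,0.1],[0,0,0.13],[0,0,0.13],[0,0,0.13]], "yaw": [0,0,0,0,0,0,0,0,0,0], "hand": 0.8}}

```text
clock: 22.98
eef_pos: [526.4, -44.4, 200.9]
eef_rot: [-3.141, 0.001, -0.094]
wrist_force: [-0.3, 1.1, 0.1]
finger_gap: 75.3
finger_force: 0.0
```

Run:
```python
from h import *
import cv2
np.set_printoptions(precision=2,suppress=True)
c=wrist("w9");p=c["pixels"].astype(int)
Y=-.094;R=np.array([[np.cos(Y),-np.sin(Y)],[np.sin(Y),np.cos(Y)]])
def proj(pt):
    w=np.append(np.append(R@(np.array([553.4,5.8])+pt[:2]),46+pt[2]),1)
    q=np.linalg.inv(c["cam_to_world"])@w
    return np.round([c["cx"]-c["fx"]*q[0]/q[2], c["cy"]+c["fy"]*q[1]/q[2]],1)
for k,v in dict(lipf=(63,0,13),nosetop=(-64.1,0,19),framef=(57,0,18),framer=(-55,0,18),framer5=(-55,0,23),ribr=(-31,0,46),ribf=(-19,0,46)).items(): print(k,proj(np.array(v,float)))
for col in (250,285):
    g=p[:,col];d=np.nonzero(np.abs(np.diff(g.sum(1)))>80)[0];print(col,[(int(i),g[i+2].tolist() if i<417 else 0) for i in d])
```

```text
{'clock': np.float64(22.975), 'eef_pos': array([526.42, -44.39, 200.93]), 'eef_rot': array([-3.14,  0.  , -0.09]), 'wrist_force': array([-0.33,  1.1 ,  0.13]), 'finger_gap': np.float64(75.284)}
lipf [284.9  95.9]
nosetop [285.  240.7]
framef [284.9 103.2]
framer [285.  230.9]
framer5 [285.  232.7]
ribr [284.9 214.2]
ribf [284.9 200. ]
250 [(12, [103, 127, 115]), (70, [192, 198, 199]), (71, [182, 187, 188]), (95, [189, 193, 192]), (96, [183, 187, 186]), (103, [25, 22, 25]), (114, [203, 204, 196]), (115, [219, 218, 209]), (122, [79, 83, 85]), (123, [93, 98, 97]), (125, [221, 222, 212]), (126, [216, 215, 206]), (132, [91, 94, 92]), (133, [90, 95, 94]), (135, [221, 222, 212]), (136, [216, 216, 206]), (142, [82, 85, 84]), (143, [83, 89, 89]), (145, [221, 222, 211]), (146, [216, 216, 207]), (152, [169, 170, 169]), (154, [215, 215, 207]), (162, [181, 184, 188]), (172, [95, 99, 96]), (173, [195, 195, 187]), (174, [219, 219, 209]), (181, [90, 90, 88]), (182, [34, 35, 37]), (183, [11, 9, 13]), (210, [233, 231, 221]), (211, [215, 215, 207]), (218, [56, 52, 50]), (219, [7, 6, 8]), (220, [27, 25,
[... 579 characters left out ...]
33, [89, 93, 93]), (135, [220, 221, 211]), (136, [212, 213, 204]), (142, [164, 167, 170]), (144, [213, 213, 205]), (152, [168, 170, 172]), (154, [219, 219, 208]), (162, [184, 185, 188]), (172, [200, 202, 201]), (173, [215, 214, 206]), (182, [97, 96, 97]), (183, [6, 7, 6]), (184, [18, 16, 18]), (211, [119, 124, 151]), (212, [231, 229, 212]), (213, [215, 216, 206]), (218, [53, 50, 50]), (219, [8, 6, 10]), (220, [27, 25, 28]), (229, [228, 110, 4]), (230, [246, 126, 0]), (240, [180, 192, 195]), (241, [190, 195, 192]), (263, [255, 143, 0]), (269, [81, 86, 88]), (274, [131, 141, 142]), (297, [180, 174, 162]), (298, [173, 169, 158]), (342, [137, 133, 121]), (343, [23, 24, 26]), (344, [43, 44, 44])]
```

```bash
python3 -c "
from cell import manip
print(manip.sign_off())"
```

```text
the job is handed in; nothing more can be done
None
```

The filter is back in the tray, flat and latched: a gentle pull on the rib met about 11 N against its 2.3 N weight, and the last wrist picture shows the catch sprung out. I never touched the other things on the counter, and the job was handed in at about 23 s. I gripped the rib across its 48 mm length instead of its 12 mm thickness, because the tool cannot tilt and this let the filter swing in the fingers.

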